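# Turn the tube carousel to the scanner and scan

## Robot

A 6-joint arm with a two-finger parallel gripper is mounted at the origin on the work surface. World frame = base frame: x ahead of the robot, y to its left, z up, the work surface at z = 0. Lengths are in m, angles in rad, forces in N, time in s.
With the tool pointing down it reaches from about 0.3 to 0.775 m from the base axis. Payload 14.6 kg.
Tool frame: the origin (TCP) lies at the very end of the fingers, on their centre line; the grasp point (between the pads) lies 19 mm behind it; z points along the fingers, y is the line along which they close (so a half turn about z gives the same grasp; the last joint's range is limited). The gripper opens to 94 mm and grips with 3 to 60 N. Pads are 16 mm wide; open, the fingers measure 119 mm over their backs; the gripper's body (75 mm by 177 mm) begins 78 mm behind the grasp point.
Start: joints at [1.119, 0.3, 1.521, -0, 1.321, -0.067], TCP at [0.206, 0.51, 0.205] pointing down, gripper open.
Joint ranges: [-3.03, 3.03], [-0.79, 2.21], [0.23, 2.52], [-1.04, 4.18], [0, 3.07], [-2.55, 2.55]. Speed limits (rad/s): [2.22, 2.22, 2.57, 3.14, 3.14, 3.14].

## Interface

Orientations are given as [roll, pitch, yaw] about the fixed x, y, z axes, in that order (R = Rz(yaw) Ry(pitch) Rx(roll)).
In Python, from station import ctrl gives the robot as it stands. The module is installed in compiled form; this text tells all that it offers.
- The arm moves only by the tool step_arm, never from a script. Its argument "deltas" is a list of rows, each an object with "dp": the shift along the tool's x, y, z scaled (see below), a list of three; "twist": the turn about the tool's z scaled (see below). In form: [{"dp": [tx, ty, tz], "twist": twist}, ...]. A call has 1 to 12 rows; each row shifts and turns the commanded pose from where the row before left it, along the tool's axes as they then stand; what a row does not reach is not made up. The controller multiplies each number of a shift by 0.04 m and each number of a turn by 4 degrees. A row lasts 1/10 s, in which the tool goes at most 50 mm and 8.59 degrees, less where a joint would pass 70% of its speed; a pose out of reach is approached as far as the arm can. A call with a number of a shift or a turn outside -1 to 1 is refused whole. A call with a gripper value outside its range is refused whole. "gripper" is the opening, from -1 (shut) to 1 (fully open), set as the call begins (left out, the last holds). The fingers move at their own pace and stop on an object; "squeeze" is the grip in N (left out, the last holds). Time passes only in rows, so rows that do not move let the fingers close. It gives the time, the measured TCP pose, the force, the opening and the grip force at its end, in the units of the state.
- ctrl.get_obs(): the state, without advancing time (a new reading comes with each control period).
- ctrl.camera(name): name is "scene" or "top" or "wrist"; returns (picture, depth): 420x560x3 uint8, red, green, blue; 420x560 float32, m along the optical axis (not along the pixel's ray), 0 where there is no reading.
- ctrl.get_calibration(name): a dict with "fx", "fy", "cx", "cy" (pixels), "world_to_cam" (4x4, takes a point from world to camera coordinates); the wrist camera has in their place "hand_eye" (4x4, takes a point from camera to tool coordinates, whose origin is the TCP and whose axes are the flange's). Camera axes: x right, y down, z forward; pixel columns grow to the right and rows downward; lengths in m; the calibration is good to about 2 mm. A picture is of the moment at which its call begins: read the wrist's pose just before it. get_calibration takes no time and is no camera call.
- ctrl.hand_in(): hands the job in; it is judged then, once.
Trained networks look in the newest picture that a camera, given by its name, has taken for a name from the list of things; names that differ only in an ending like _2 or _b are one class to them, and where a whole thing is asked for, a point or a joint stands for the part that bears it (a point fixed in the world has none). Each returns a list of dicts, best first, with "conf" (0 to 1); they miss things now and then, are a little off and sometimes report something else, mostly with a low value. They report only what shows in the picture. A call takes as long as a camera call. They do not tell look-alikes from the thing itself.
- ctrl.spot_in(camera, label): "rect" ([left, top, right, bottom] as shares, 0 to 1, of the picture: columns of its width, rows of its height, round what is visible of it).
- ctrl.cut_out(camera, label): "pixels" (420x560 bool, what is visible of it) and "rect" ([left, top, right, bottom] as shares, 0 to 1, of the picture: columns of its width, rows of its height, round what is visible of it).
The state is a dict: "time_s": time; "qpos": joint angles; "joint_vel": joint speeds; "tau": joint torques, N m; "ee_pos": TCP position; "eef_rot": TCP orientation; "force": force on the tool from outside, world axes, zero at the start; "moment": the same for the moment, N m; "grip_width": finger opening in m; "grip_force": force on a finger pad.
Only numpy, scipy, OpenCV 4.12 (cv2) and the standard library are available. Lean on these libraries where they do the work, as an engineer would, in place of code of your own. Each camera call takes 0.05 s, during which the arm holds its last target. There are 200 camera calls.

## Task

Push with a fingertip against one of the carousel's bare arms to turn it, either way round, until the sample tube stands right in front of the scanner's window. Then take the finger away from the carousel and press down the push button on the small white box to scan the tube. Do not touch or lift the tube itself, do not press the button before the tube is in place, leave the other things where they are, and finish clear of everything.

Things in the scene. Friction and masses are not known exactly. Their poses are not given: they have to be found in the camera images.
- tube: The only loose tube on the carousel: 16 mm diameter, 72 mm long, clear, paper label, 19 mm wide white cap. Stands upright, with 1.5 mm play, in the socket of one carousel arm; the other three sockets are empty. Origin: centre of its underside, 28 mm above the bench, 130 mm from the carousel's axis; its top is 100 mm above the bench. Not to be touched.
- carousel: Rotor on a vertical axis; origin on the axis at bench height. Four aluminium arms along its +x (the tube's), +y, -x, -y. Each is a bar 12 mm wide, 46 to 60 mm above the bench, bare from 26 to 117 mm from the axis; at its end a black socket, 25 mm diameter, centred at 130 mm, 24 to 60 mm high. Turns either way (at least 1.5 turns), drag 0.1 N m + 0.05 per rad/s, stays where left.
- hub (a point): Point on the carousel's axis, 58 mm above the bench. The rotor's grey hub round it is 52 mm wide, its top 84 mm high. Below it a fixed white pedestal, 90 mm diameter, 42 mm high, stands on the fixed base disc, 300 mm diameter, 8 mm thick. Between the arms, outside the pedestal, the space is free down to that disc.
- read_point (a point): Where the tube's underside centre belongs for scanning: a point 130 mm from the carousel's axis, straight towards the middle of the scanner's window, 28 mm above the bench. Its x axis points horizontally from the carousel's axis to the scanner.
- window (a point): Middle of the scanner's dark upright window, 168 mm from the carousel's axis and 55 mm above the bench. The scanner is a white block, 60 mm deep, 80 mm wide, 90 mm high, fixed beside the carousel on a tongue of the same base; its window faces the carousel.
- scan_button_top (a point): Centre of the top of the round grey push button (30 mm diameter, in a black collar, its top 50 mm above the bench) on a white box 80 x 70 x 28 mm fixed to the bench, beside the carousel on the left or on the right. Pressed straight down.
- scan_button (a joint): Travel of the push button in m: 0 released, 0.006 fully down (about 5 N). It springs back. It counts as pressed from 0.004.
- mouse: Grey computer mouse, 105 x 60 x 36 mm, loose on the bench, on the other side of the carousel from the button box. Origin at the centre of its underside. Bystander.
- rack: White tube rack, 200 x 60 mm, 84 mm high with its tubes, loose on the bench beyond the carousel on the left. Origin at the centre of its underside. Bystander.
- bottle: White screw jar, 56 mm diameter, 100 mm high, loose on the bench beyond the carousel on the right. Origin at the centre of its underside. Bystander.
Mind the look-alikes: they are no part of the job. What is shaped like the part that bears scan_button_top but green or pink is not meant.

How it is judged:
By the outcome, as a careful person would: the job done as asked, in the order asked, and still so for the second after the job is handed in, with the robot touching nothing.
It also fails if it takes over 58 s, if anything falls off the work surface, if the arm or the gripper's body presses on something with over 40 N, if the wrist force passes 120 N, or if a joint passes its speed limit or range.

## Working session

There is one attempt and no reset: what is moved stays moved. The work goes in short steps, Python scripts to look and compute and a tool call to move; the robot and the scene stay as the last step left them, time stands still between calls to the robot, and variables do not carry over. Pictures are saved under pics/ and viewed, at most 10 in all, crops included, and the job is handed in when it is done.

Besides the shell and the picture viewer there is one more tool, called after "Emit:" as name([rows], argument=value, ...), one row to a line, values as JSON. step_arm: Moves the arm, as the interface text tells. Its arguments: {"type":"object","properties":{"deltas":{"type":"array"},"gripper":{"type":"number"},"squeeze":{"type":"number"}},"required":["deltas"]}

```bash
mkdir -p pics
cat > h.py <<'E'
import numpy as np, cv2
from station import ctrl
def world(cam,d,us,vs):
    c=ctrl.get_calibration(cam); us=np.asarray(us);vs=np.asarray(vs); z=d[vs,us]
    P=np.stack([(us-c["cx"])/c["fx"]*z,(vs-c["cy"])/c["fy"]*z,z,np.ones_like(z)])
    return (np.linalg.inv(c["world_to_cam"])@P)[:3].T[z>0] if np.ndim(z) else (np.linalg.inv(c["world_to_cam"])@P)[:3]
def proj(cam,p):
    c=ctrl.get_calibration(cam); q=c["world_to_cam"]@np.append(p,1); return c["fx"]*q[0]/q[2]+c["cx"],c["fy"]*q[1]/q[2]+c["cy"]
E
python3 - <<'E'
from h import *
ims=[]
for cam in("top","scene"):
    im,d=ctrl.camera(cam); cv2.imwrite(f"pics/{cam}0.png",im[:,:,::-1]); np.save(f"{cam}.npy",d); np.save(f"{cam}_im.npy",im)
    for l in("tube","carousel","hub","window","scan_button_top","mouse","rack","bottle"):
        for r in ctrl.cut_out(cam,l)[:4]:
            v,u=np.nonzero(r["pixels"]); w=world(cam,d,u,v)
            print(cam,l,round(r["conf"],2),"px",int(u.mean()),int(v.mean()),"med",np.median(w,0).round(3),"zmax",np.percentile(w[:,2],98).round(3), (np.percentile(w,2,axis=0)).round(3),np.percentile(w,98,axis=0).round(3))
E
```

```text
top carousel 0.94 px 267 204 med [0.516 0.038 0.059] zmax 0.082 [ 0.395 -0.082  0.006] [0.644 0.148 0.082]
top hub 0.62 px 260 199 med [0.537 0.06  0.008] zmax 0.092 [ 0.384 -0.091  0.004] [0.681 0.188 0.092]
top window 0.75 px 260 199 med [0.534 0.06  0.008] zmax 0.091 [ 0.384 -0.091  0.003] [0.683 0.19  0.091]
top scan_button_top 0.49 px 398 291 med [ 0.299 -0.297  0.048] zmax 0.052 [ 0.284 -0.311  0.038] [ 0.312 -0.285  0.052]
top mouse 0.9 px 168 221 med [0.474 0.298 0.032] zmax 0.039 [0.426 0.271 0.011] [0.525 0.329 0.039]
top mouse 0.63 px 396 224 med [ 0.47  -0.295  0.048] zmax 0.053 [ 0.455 -0.308  0.04 ] [ 0.482 -0.282  0.053]
top rack 0.72 px 132 146 med [0.674 0.389 0.044] zmax 0.086 [0.577 0.358 0.002] [0.772 0.436 0.086]
top bottle 0.81 px 425 136 med [ 0.689 -0.359  0.095] zmax 0.103 [ 0.668 -0.389  0.009] [ 0.715 -0.341  0.103]
scene carousel 0.9 px 287 235 med [0.533 0.051 0.058] zmax 0.081 [ 0.399 -0.082  0.019] [0.648 0.167 0.081]
scene hub 0.55 px 288 264 med [0.577 0.088 0.009] zmax 0.092 [ 0.388 -0.081  0.005] [0.713 0.215 0.092]
scene window 0.62 px 288 264 med [0.578 0.088 0.009] zmax 0.092 [ 0.388 -0.083  0.004] [0.713 0.215 0.092]
scene scan_button_top 0.57 px 384 358 med [0.702 0.403 0.045] zmax 0.086 [0.582 0.362 0.001] [0.777 0.438 0.086]
scene scan_button_top 0.49 px 208 182 med [ 0.472 -0.293  0.049] zmax 0.053 [ 0.458 -0.311  0.04 ] [ 0.484 -0.283  0.053]
scene scan_button_top 0.38 px 174 167 med [ 0.48  -0.437  0.05 ] zmax 0.053 [ 0.468 -0.452  0.041] [ 0.491 -0.426  0.053]
scene mouse 0.95 px 386 280 med [0.492 0.306 0.029] zmax 0.038 [0.435 0.273 0.007] [0.528 0.332 0.038]
scene rack 0.69 px 384 359 med [0.707 0.403 0.045] zmax 0.086 [0.591 0.366 0.008] [0.777 0.438 0.086]
scene bottle 0.66 px 131 206 med [ 0.706 -0.353  0.065] zmax 0.102 [ 0.674 -0.389  0.005] [ 0.724 -0.342  0.102]
```

View pics/top0.png

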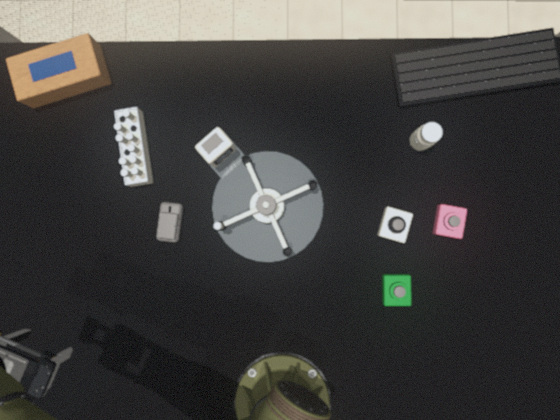

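View pics/scene0.png

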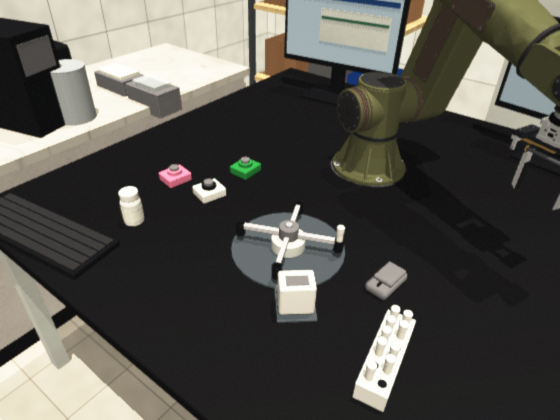

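The top picture shows the hub at (267,205), the tube's white cap at (219,226), the scanner at (216,145) and the mouse at (168,221). Three parts could be the button: white box (396,224), green (398,291) and pink (451,221). I choose the white one. Next I'll check it in a crop and measure.

Run:
```python
from h import *
im=np.load("top_im.npy")
c=cv2.resize(im[120:310,190:480],None,fx=2.7,fy=2.7,interpolation=cv2.INTER_CUBIC); cv2.imwrite("pics/crop1.png",c[:,:,::-1])
for cam in("top","scene"):
    d=np.load(cam+".npy"); v,u=np.mgrid[0:420,0:560]; w=world(cam,d,u.ravel(),v.ravel())
    def near(p,r,lo,hi): return w[(np.hypot(w[:,0]-p[0],w[:,1]-p[1])<r)&(w[:,2]>lo)&(w[:,2]<hi)]
    disc=near((.52,.05),.2,.003,.012); hull=cv2.convexHull(disc[:,:2].astype(np.float32)); print(cam,"disc",cv2.minEnclosingCircle(hull)[0])
    h=near((.52,.04),.05,.078,.09); print("hub",cv2.minEnclosingCircle(h[:,:2].astype(np.float32)),len(h),h[:,:2].mean(0))
    hub=h[:,:2].mean(0)
    a=near(hub,.12,.052,.066); a=a[np.hypot(*(a[:,:2]-hub).T)>.04]; th=np.arctan2(a[:,1]-hub[1],a[:,0]-hub[0]); print("arm mod90",np.degrees(np.angle(np.exp(4j*th).mean())/4),len(a))
    t=near(hub,.16,.09,.108); t=t[np.hypot(*(t[:,:2]-hub).T)>.1]; m=t[:,:2].mean(0); print("tube",m,len(t),np.hypot(*(m-hub)),np.degrees(np.arctan2(*(m-hub)[::-1])))
    s=near((.65,.17),.12,.084,.1); s=s[np.hypot(*(s[:,:2]-hub).T)>.155]; r=cv2.minAreaRect(s[:,:2].astype(np.float32)); m=np.array(r[0]); print("scanner",r,len(s),np.hypot(*(m-hub)),np.degrees(np.arctan2(*(m-hub)[::-1])))
    b=near((.47,-.294),.03,.045,.056); print("button",b.mean(0),cv2.minEnclosingCircle(b[:,:2].astype(np.float32)),len(b))
    bx=near((.47,-.294),.07,.02,.035); print("box",cv2.minAreaRect(bx[:,:2].astype(np.float32)))
print(ctrl.get_obs())
```

```text
top disc (0.5202072262763977, 0.04991213604807854)
hub ((0.5176293253898621, 0.04174703732132912), 0.024727052077651024) 154 [0.51602222 0.04049625]
arm mod90 24.32980266266594 593
tube [0.46431006 0.15862612] 51 0.12895275403454473 113.64172759490161
scanner ((0.667639970779419, 0.17274229228496552), (0.05984373390674591, 0.07961012423038483), 41.47744369506836) 718 0.20118886240441455 41.096017485329284
button [ 0.46865483 -0.29597689  0.04911854] ((0.46848875284194946, -0.2965642809867859), 0.014590982347726822) 105
box ((0.4687916040420532, -0.29622846841812134), (0.07089460641145706, 0.07994825392961502), 73.88504791259766)
scene disc (0.5208793878555298, 0.05087895318865776)
hub ((0.5195140838623047, 0.039344336837530136), 0.024990111589431763) 131 [0.52110128 0.04005535]
arm mod90 24.32291261180411 523
tube [0.46762819 0.15883404] 51 0.13026031141491545 114.2368412561769
scanner ((0.669432520866394, 0.17179840803146362), (0.06012892350554466, 0.08018971979618073), 39.73981475830078) 760 0.19838949436712294 41.610457436934006
button [ 0.47058942 -0.29613809  0.049442  ] ((0.4697592556476593, -0.29748088121414185), 0.01663270592689514) 51
box ((0.47039201855659485, -0.29549723863601685), (0.07204142957925797, 0.08401096612215042), 74.15454864501953)
{'time_s': 0.9, 'qpos': array([ 1.11939754e+00,  2.99861159e-01,  1.52100501e+00, -5.36213115e-05,
        1.32069492e+00, -6.65919649e-02]), 'joint_vel': array([ 0.00094446, -0.00032888, -0.00033261, -0.0002883 , -0.00089203,
        0.00033629]), 'tau': array([-2.61753390e-03, -5.31630170e+01, -3.52930033e+01,  7.07934634e-02,
        2.09652615e-02, -6.16826833e-05]), 'ee_pos': array([0.20646599, 0.50976452, 0.20546477]), 'eef_rot': array([3.14156462e+00, 5.39385775e-05, 2.75679910e+00]), 'force': array([ 0.61710651,  0.76001027, -0.45402865]), 'moment': array([-0.03560988, -0.05004727, -0.03861532]), 'grip_force': 0.0, 'grip_width': 0.09414426378436717}
```

View pics/crop1.png

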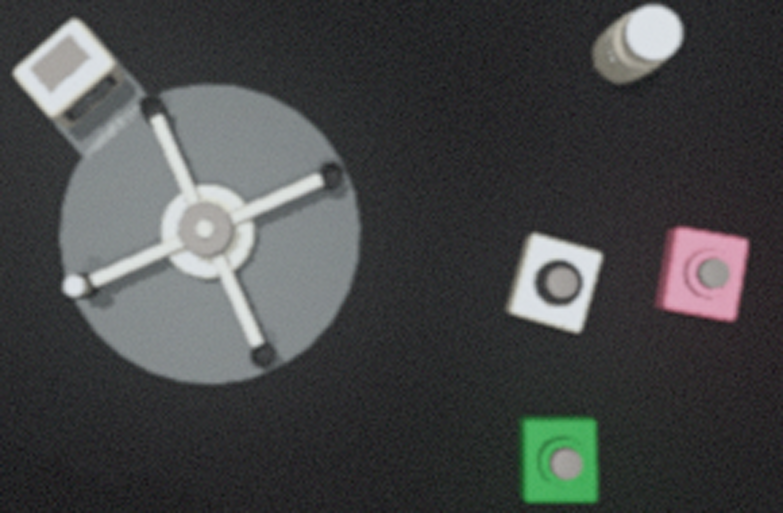

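The crop confirms it: the white box at crop (556,283) carries a grey button in a black collar, while the other two boxes are green and pink. The values agree across both cameras:

| Quantity | Value |
|---|---|
| Hub | about (0.518, 0.041) |
| Tube bearing | about 114.3° |
| Scanner bearing | about 41.3° |
| Button | (0.4695, -0.296) |

The carousel has to turn about 73° clockwise, so I'll push the arm that now points to 294°.

Emit:
step_arm([
  {"dp":[-0.9,-0.58,0],"twist":0},
  {"dp":[-0.9,-0.58,0],"twist":0},
  {"dp":[-0.9,-0.58,0],"twist":0},
  {"dp":[-0.9,-0.58,0],"twist":0},
  {"dp":[-0.9,-0.58,0],"twist":0},
  {"dp":[-0.9,-0.58,0],"twist":0},
  {"dp":[-0.9,-0.58,0],"twist":0},
  {"dp":[-0.9,-0.58,0],"twist":0},
  {"dp":[-0.9,-0.58,0],"twist":0},
  {"dp":[-0.9,-0.58,0],"twist":0},
  {"dp":[-0.9,-0.58,0],"twist":0},
  {"dp":[-0.9,-0.58,0],"twist":0},
], gripper=-1)

```text
time_s: 2.1
ee_pos: [0.5031, 0.0879, 0.2056]
eef_rot: [3.141, 0.0, 2.757]
force: [-0.0, 1.1, 0.4]
grip_width: 0.0023
grip_force: 0.0
```

Emit:
step_arm([
  {"dp":[0,0,0],"twist":1},
  {"dp":[0,0,0],"twist":1},
  {"dp":[0,0,0],"twist":1},
  {"dp":[0,0,0],"twist":1},
  {"dp":[0,0,0],"twist":1},
  {"dp":[0,0,0],"twist":1},
  {"dp":[0,0,0],"twist":1},
  {"dp":[0,0,0],"twist":1},
  {"dp":[0,0,0],"twist":1},
  {"dp":[0,0,0],"twist":1},
  {"dp":[0,0,0],"twist":0.9},
  {"dp":[0,0,0],"twist":0},
])

```text
time_s: 3.3
ee_pos: [0.5024, 0.0896, 0.2055]
eef_rot: [3.142, 0.0, 1.995]
force: [-0.7, 0.2, -0.4]
grip_width: 0.0006
grip_force: 0.0
```

```bash
cat >> h.py <<'E'
from scipy.spatial.transform import Rotation as R
HUB=np.array([.5182,.041])
def st():
    o=ctrl.get_obs(); p=o["ee_pos"]; r=R.from_euler("xyz",o["eef_rot"]); e=p[:2]-HUB
    print("t",round(o["time_s"],2),"p",p.round(4),"yaw",np.degrees(o["eef_rot"]).round(2),"F",o["force"].round(1),"w",round(o["grip_width"],4),"hub r,th",np.hypot(*e).round(4),np.degrees(np.arctan2(e[1],e[0])).round(2)); return p,r
def to(x,y,z):
    p,r=st(); print("units to target (tool xyz)",(r.inv().apply(np.array([x,y,z])-p)/.04).round(2))
E
python3 -c "
from h import *
to(.586,-.027,.205)"
```

```text
t 3.3 p [0.5024 0.0896 0.2055] yaw [180.    0.  114.3] F [-0.7  0.2 -0.4] w 0.0006 hub r,th 0.0511 108.06
units to target (tool xyz) [-3.52  0.71  0.01]
```

Emit:
step_arm([
  {"dp":[-0.88,0.18,0],"twist":0},
  {"dp":[-0.88,0.18,0],"twist":0},
  {"dp":[-0.88,0.18,0],"twist":0},
  {"dp":[-0.88,0.17,0],"twist":0},
  {"dp":[0,0,0.8],"twist":0},
  {"dp":[0,0,0.8],"twist":0},
  {"dp":[0,0,0.8],"twist":0},
  {"dp":[0,0,0.6],"twist":0},
  {"dp":[0,0,0.6],"twist":0},
  {"dp":[0,0,0.6],"twist":0},
  {"dp":[0,0,0],"twist":0},
])

```text
time_s: 4.4
ee_pos: [0.5846, -0.0268, 0.0345]
eef_rot: [-3.137, -0.003, 1.998]
force: [-0.4, 0.0, -0.4]
grip_width: 0.0006
grip_force: 0.0
```

Run:
```python
from h import *
st()
o=ctrl.get_obs()
im,d=ctrl.camera("scene"); cv2.imwrite("pics/s2.png",cv2.resize(im[180:320,200:400],None,fx=3.5,fy=3.5)[:,:,::-1])
```

```text
t 4.4 p [ 0.5846 -0.0268  0.0345] yaw [-1.7975e+02 -1.5000e-01  1.1445e+02] F [-0.4  0.  -0.4] w 0.0006 hub r,th 0.0949 -45.6
```

View pics/s2.png

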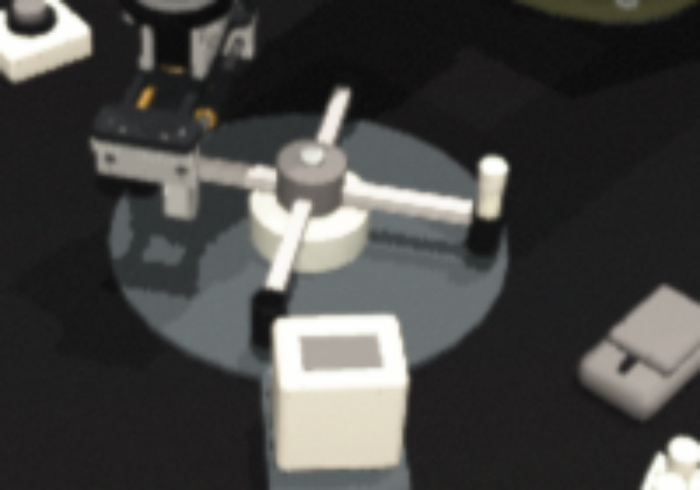

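The crop shows the finger (180,195) between the arms, 15 mm or more from the bar. A wider finger mount above it, around (145,160), could come close to the bar's top, so I'll measure its underside before pushing.

Run:
```python
from h import *
im,d=ctrl.camera("scene")
for u,col in((230,0),(237,0),(245,0),(251,0),(254,0)):
    vs=np.arange(214,246,2); w=world("scene",d,np.full(len(vs),u),vs); 
    print(u,[(int(v),*p.round(3).tolist()) for v,p in zip(vs,w)])
```

```text
230 [(214, 0.67, -0.018, 0.178), (216, 0.674, -0.014, 0.177), (218, 0.676, -0.012, 0.173), (220, 0.676, -0.012, 0.168), (222, 0.672, -0.018, 0.151), (224, 0.672, -0.018, 0.145), (226, 0.671, -0.019, 0.138), (228, 0.554, -0.135, -0.002), (230, 0.563, -0.126, 0.002), (232, 0.567, -0.122, -0.001), (234, 0.574, -0.116, -0.001), (236, 0.579, -0.111, -0.002), (238, 0.589, -0.102, 0.002), (240, 0.592, -0.1, -0.002), (242, 0.601, -0.091, 0.002)]
237 [(214, 0.659, -0.006, 0.177), (216, 0.665, -0.001, 0.178), (218, 0.668, 0.001, 0.175), (220, 0.669, 0.002, 0.17), (222, 0.668, 0.001, 0.164), (224, 0.665, -0.002, 0.154), (226, 0.663, -0.004, 0.146), (228, 0.664, -0.004, 0.141), (230, 0.665, -0.002, 0.137), (232, 0.584, -0.08, 0.038), (234, 0.585, -0.08, 0.032), (236, 0.571, -0.093, 0.01), (238, 0.577, -0.088, 0.009), (240, 0.582, -0.083, 0.008), (242, 0.589, -0.077, 0.009), (244, 0.595, -0.071, 0.009)]
245 [(214, 0.648, 0.008, 0.178), (216, 0.656, 0.015, 0.18), (218, 0.656, 0.015, 0.174), (220, 0.662, 0.02, 0.175), (222, 0.661, 0.019, 0.168), (224, 0.66, 0.018, 0.161), (226, 0.657, 0.015, 0.152)
[... 469 characters left out ...]
1, 0.028, 0.149), (230, 0.651, 0.027, 0.143), (232, 0.648, 0.025, 0.134), (234, 0.597, -0.02, 0.071), (236, 0.595, -0.021, 0.063), (238, 0.597, -0.02, 0.059), (240, 0.597, -0.02, 0.052), (242, 0.564, -0.049, 0.007), (244, 0.573, -0.042, 0.01)]
254 [(214, 0.634, 0.023, 0.177), (216, 0.641, 0.029, 0.178), (218, 0.647, 0.034, 0.178), (220, 0.651, 0.037, 0.176), (222, 0.652, 0.037, 0.172), (224, 0.65, 0.036, 0.164), (226, 0.654, 0.039, 0.162), (228, 0.647, 0.033, 0.149), (230, 0.647, 0.033, 0.144), (232, 0.648, 0.034, 0.139), (234, 0.588, -0.018, 0.066), (236, 0.59, -0.016, 0.063), (238, 0.589, -0.017, 0.055), (240, 0.589, -0.017, 0.048), (242, 0.591, -0.015, 0.044), (244, 0.567, -0.036, 0.009)]
```

The gripper body's underside is at 0.132 m, clear of the tube and hub. Now I'll push.

Emit:
step_arm([
  {"dp":[0,0.17,0],"twist":0},
  {"dp":[0,0.17,0],"twist":0},
  {"dp":[-0.02,0.1,0],"twist":0.5},
  {"dp":[-0.027,0.157,0],"twist":1},
  {"dp":[-0.027,0.157,0],"twist":1},
  {"dp":[-0.027,0.157,0],"twist":1},
  {"dp":[-0.027,0.157,0],"twist":1},
  {"dp":[-0.027,0.157,0],"twist":1},
  {"dp":[-0.027,0.157,0],"twist":1},
  {"dp":[-0.027,0.157,0],"twist":1},
  {"dp":[-0.014,0.08,0],"twist":0.5},
  {"dp":[0,0,0],"twist":0},
])

```text
time_s: 5.7
ee_pos: [0.6509, -0.0207, 0.0382]
eef_rot: [3.14, -0.0, 1.437]
force: [0.0, -0.7, -0.4]
grip_width: 0.0004
grip_force: 0.0
```

```bash
cat >> h.py <<'E'
def tube():
    for cam in("scene","top"):
        im,d=ctrl.camera(cam); v,u=np.mgrid[0:420,0:560]; w=world(cam,d,u.ravel(),v.ravel())
        e=w[:,:2]-HUB; rr=np.hypot(*e.T); m=(rr>.115)&(rr<.145)&(w[:,2]>.092)&(w[:,2]<.106); t=w[m]; e=e[m]
        a=np.degrees(np.arctan2(e[:,1],e[:,0])); k=(a>25)&(a<130)
        q=t[k]; c=q[:,:2].mean(0); print(cam,"tube top",q.mean(0).round(4),k.sum(),"r,th",np.hypot(*(c-HUB)).round(4),np.degrees(np.arctan2(*(c-HUB)[::-1])).round(2))
        m=(rr>.035)&(rr<.11)&(w[:,2]>.053)&(w[:,2]<.064); e=w[m][:,:2]-HUB; th=np.arctan2(e[:,1],e[:,0]); print("  arms mod90",np.degrees(np.angle(np.exp(4j*th).mean())/4).round(2),m.sum())
        cv2.imwrite(f"pics/{cam}_last.png",im[:,:,::-1])
E
python3 -c "
from h import *
st();tube()"
```

```text
t 5.7 p [ 0.6509 -0.0207  0.0382] yaw [179.92  -0.    82.34] F [ 0.  -0.7 -0.4] w 0.0004 hub r,th 0.1463 -24.95
scene tube top [0.4678 0.1586 0.0985] 48 r,th 0.128 113.2
  arms mod90 23.97 455
top tube top [0.4644 0.1591 0.0995] 48 r,th 0.1297 114.49
  arms mod90 24.52 91
```

My y sign was wrong: the finger moved away into free space, touched nothing, and the carousel is still at 114°. I'll go back and push along -y.

Emit:
step_arm([
  {"dp":[-0.12,-0.5,0.03],"twist":0},
  {"dp":[-0.12,-0.5,0.03],"twist":0},
  {"dp":[-0.12,-0.5,0.02],"twist":0},
  {"dp":[0,0,0],"twist":-1},
  {"dp":[0,0,0],"twist":-1},
  {"dp":[0,0,0],"twist":-1},
  {"dp":[0,0,0],"twist":-1},
  {"dp":[0,0,0],"twist":-1},
  {"dp":[0,0,0],"twist":-1},
  {"dp":[0,0,0],"twist":-1},
  {"dp":[0,0,0],"twist":-1},
  {"dp":[0,0,0],"twist":0},
])

```text
time_s: 7.0
ee_pos: [0.5887, -0.0271, 0.0346]
eef_rot: [3.141, 0.0, 1.998]
force: [0.1, 0.6, 0.4]
grip_width: 0.0005
grip_force: 0.0
```

```bash
python3 -c "
from h import *
to(.584,-.027,.035)"
```

```text
t 7.0 p [ 0.5887 -0.0271  0.0346] yaw [1.7998e+02 1.0000e-02 1.1448e+02] F [0.1 0.6 0.4] w 0.0005 hub r,th 0.098 -44.0
units to target (tool xyz) [ 0.05 -0.11 -0.01]
```

Emit:
step_arm([
  {"dp":[0,-0.21,0],"twist":0},
  {"dp":[0,-0.21,0],"twist":0},
  {"dp":[-0.02,-0.08,0],"twist":0.5},
  {"dp":[-0.027,-0.157,0],"twist":1},
  {"dp":[-0.027,-0.157,0],"twist":1},
  {"dp":[-0.027,-0.157,0],"twist":1},
  {"dp":[-0.027,-0.157,0],"twist":1},
  {"dp":[-0.027,-0.157,0],"twist":1},
  {"dp":[-0.027,-0.157,0],"twist":1},
  {"dp":[-0.027,-0.157,0],"twist":1},
  {"dp":[-0.014,-0.08,0],"twist":0.5},
  {"dp":[0,0,0],"twist":0},
])

```text
time_s: 8.2
ee_pos: [0.5252, -0.0519, 0.0344]
eef_rot: [-3.142, 0.0, 1.436]
force: [-0.2, -0.4, 0.8]
grip_width: 0.0007
grip_force: 0.0
```

```bash
python3 -c "
from h import *
st();tube()"
```

```text
t 8.2 p [ 0.5252 -0.0519  0.0344] yaw [-180.      0.     82.26] F [-0.2 -0.4  0.8] w 0.0007 hub r,th 0.0931 -85.68
scene tube top [0.5353 0.1693 0.0988] 51 r,th 0.1295 82.41
  arms mod90 -6.19 492
top tube top [0.5312 0.1697 0.0998] 48 r,th 0.1294 84.22
  arms mod90 -6.7 421
```

Turned as planned, to about 83.5°. Next I'll go to about 50°, then finish slowly.

Emit:
step_arm([
  {"dp":[-0.014,-0.08,0],"twist":0.5},
  {"dp":[-0.027,-0.157,0],"twist":1},
  {"dp":[-0.027,-0.157,0],"twist":1},
  {"dp":[-0.027,-0.157,0],"twist":1},
  {"dp":[-0.027,-0.157,0],"twist":1},
  {"dp":[-0.027,-0.157,0],"twist":1},
  {"dp":[-0.027,-0.157,0],"twist":1},
  {"dp":[-0.027,-0.157,0],"twist":1},
  {"dp":[-0.014,-0.08,0],"twist":0.5},
  {"dp":[-0.008,-0.04,0],"twist":0.25},
  {"dp":[0,0,0],"twist":0},
  {"dp":[0,0,0],"twist":0},
])

```text
time_s: 9.5
ee_pos: [0.4753, -0.0403, 0.0342]
eef_rot: [-3.142, -0.0, 0.862]
force: [-0.1, -0.5, -0.1]
grip_width: 0.0005
grip_force: 0.0
```

```bash
python3 -c "
from h import *
st();tube()"
```

```text
t 9.5 p [ 0.4753 -0.0403  0.0342] yaw [-180.     -0.     49.41] F [-0.1 -0.5 -0.1] w 0.0005 hub r,th 0.092 -117.84
scene tube top [0.6025 0.1408 0.0989] 54 r,th 0.1307 49.81
  arms mod90 -39.17 474
top tube top [0.5996 0.14   0.0988] 46 r,th 0.1282 50.58
  arms mod90 -39.44 404
```

Emit:
step_arm([
  {"dp":[-0.008,-0.04,0],"twist":0.25},
  {"dp":[-0.014,-0.08,0],"twist":0.5},
  {"dp":[-0.014,-0.08,0],"twist":0.5},
  {"dp":[-0.008,-0.04,0],"twist":0.25},
  {"dp":[-0.008,-0.04,0],"twist":0.25},
  {"dp":[-0.008,-0.04,0],"twist":0.25},
  {"dp":[0,0,0],"twist":0},
  {"dp":[0,0,0],"twist":0},
])

```text
time_s: 10.4
ee_pos: [0.4643, -0.0331, 0.0342]
eef_rot: [-3.141, -0.0, 0.722]
force: [0.7, -0.1, -0.4]
grip_width: 0.0006
grip_force: 0.0
```

```bash
cat >> h.py <<'E'
def scan():
    for cam in("scene","top"):
        im,d=ctrl.camera(cam); v,u=np.mgrid[0:420,0:560]; w=world(cam,d,u.ravel(),v.ravel()); e=w[:,:2]-HUB; rr=np.hypot(*e.T)
        s=w[(rr>.16)&(rr<.26)&(w[:,2]>.084)&(w[:,2]<.1)&(np.hypot(w[:,0]-.67,w[:,1]-.172)<.07)]; r=cv2.minAreaRect(s[:,:2].astype(np.float32)); m=np.array(r[0])-HUB; print(cam,r,len(s),np.degrees(np.arctan2(m[1],m[0])).round(2))
E
python3 -c "
from h import *
st();tube();scan()"
```

```text
t 10.4 p [ 0.4643 -0.0331  0.0342] yaw [-179.99   -0.     41.37] F [ 0.7 -0.1 -0.4] w 0.0006 hub r,th 0.0916 -126.04
scene tube top [0.616  0.129  0.0989] 56 r,th 0.1315 41.99
  arms mod90 42.44 446
top tube top [0.6137 0.1287 0.099 ] 48 r,th 0.1296 42.58
  arms mod90 42.11 407
scene ((0.669217050075531, 0.17150963842868805), (0.059932783246040344, 0.07990387082099915), 40.39959716796875) 761 40.83
top ((0.667919397354126, 0.172684907913208), (0.059935715049505234, 0.07964405417442322), 42.437164306640625) 716 41.33
```

About 1.1° is left.

Emit:
step_arm([
  {"dp":[-0.004,-0.022,0],"twist":0.13},
  {"dp":[-0.004,-0.022,0],"twist":0.13},
  {"dp":[0,0,0],"twist":0},
  {"dp":[0,0,0],"twist":0},
])

```text
time_s: 11.0
ee_pos: [0.4628, -0.032, 0.0342]
eef_rot: [-3.141, 0.0, 0.704]
force: [-0.0, -0.5, 0.2]
grip_width: 0.0005
grip_force: 0.0
```

```bash
python3 -c "
from h import *
st();tube();tube()"
```

```text
t 11.0 p [ 0.4628 -0.032   0.0342] yaw [-179.99    0.     40.32] F [-0.  -0.5  0.2] w 0.0005 hub r,th 0.0916 -127.18
scene tube top [0.6185 0.1256 0.0987] 56 r,th 0.1312 40.14
  arms mod90 41.64 430
top tube top [0.6168 0.1247 0.0993] 47 r,th 0.1293 40.33
  arms mod90 41.11 411
scene tube top [0.619  0.1247 0.0986] 56 r,th 0.131 39.72
  arms mod90 41.8 427
top tube top [0.6144 0.126  0.0991] 47 r,th 0.1284 41.47
  arms mod90 41.18 410
```

The carousel is within measuring noise of the target. I'll back the finger off, lift it, and measure again unobstructed.

Emit:
step_arm([
  {"dp":[0,0.2,0],"twist":0},
  {"dp":[0,0.3,0],"twist":0},
  {"dp":[0,0,-0.8],"twist":0},
  {"dp":[0,0,-0.8],"twist":0},
  {"dp":[0,0,-0.8],"twist":0},
  {"dp":[0,0,-0.8],"twist":0},
  {"dp":[0,0,-0.8],"twist":0},
  {"dp":[0,0,0],"twist":0},
])

```text
time_s: 12.0
ee_pos: [0.4779, -0.0483, 0.1983]
eef_rot: [3.136, -0.004, 0.703]
force: [-0.6, -0.3, -0.3]
grip_width: 0.0003
grip_force: 0.0
```

Run:
```python
from h import *
for i in range(3): tube()
scan(); scan()
to(.4695,-.2963,.19)
im=cv2.imread("pics/top_last.png"); cv2.imwrite("pics/c5.png",cv2.resize(im[110:270,190:420],None,fx=3.4,fy=3.4,interpolation=cv2.INTER_CUBIC))
```

```text
scene tube top [0.6176 0.1249 0.0986] 53 r,th 0.1301 40.17
  arms mod90 40.85 402
top tube top [0.6154 0.1258 0.0993] 48 r,th 0.129 41.12
  arms mod90 41.19 357
scene tube top [0.6185 0.1258 0.0985] 54 r,th 0.1313 40.23
  arms mod90 41.02 408
top tube top [0.6153 0.1257 0.0991] 48 r,th 0.1289 41.07
  arms mod90 41.21 357
scene tube top [0.6182 0.1252 0.099 ] 54 r,th 0.1307 40.1
  arms mod90 40.92 406
top tube top [0.6157 0.1267 0.0992] 48 r,th 0.1298 41.31
  arms mod90 41.21 358
scene ((0.6684817671775818, 0.17088453471660614), (0.06256230175495148, 0.08014534413814545), 40.111602783203125) 764 40.84
top ((0.6678168177604675, 0.17273539304733276), (0.06035329028964043, 0.07942355424165726), 40.47003173828125) 720 41.36
scene ((0.6694146990776062, 0.17176499962806702), (0.060094647109508514, 0.08003410696983337), 40.69668960571289) 764 40.85
top ((0.6676132678985596, 0.17280077934265137), (0.06042446941137314, 0.07956582307815552), 41.36289596557617) 723 41.42
t 12.5 p [ 0.4757 -0.0473  0.1938] yaw [-1.7996e+02  3.0000e-02  4.0310e+01] F [-0.3  0.5  0.9] w 0.0002 hub r,th 0.098 -115.68
units to target (tool xyz) [-4.15  4.65  0.09]
```

View pics/c5.png

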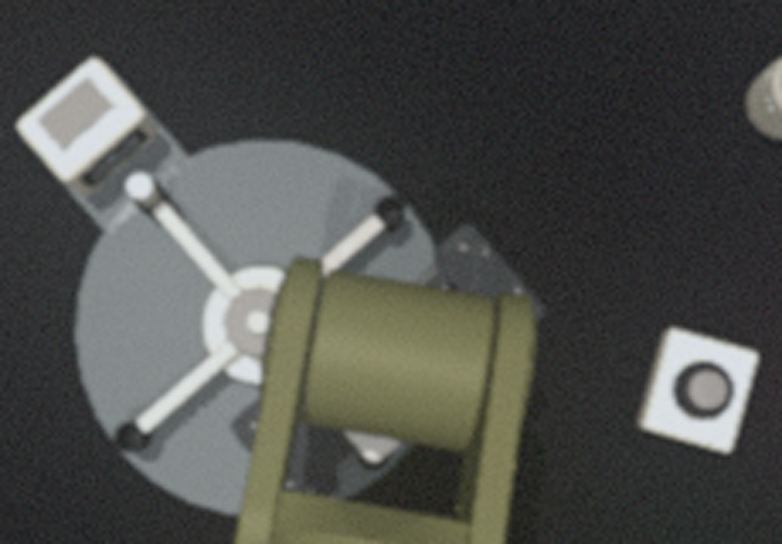

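The tube cap at crop (140,188) stands right in front of the window at (115,160), and its bearing is within 0.5° of the scanner's. Now I'll move over the button.

Emit:
step_arm([
  {"dp":[-0.69,0.775,0],"twist":0},
  {"dp":[-0.69,0.775,0],"twist":0},
  {"dp":[-0.69,0.775,0],"twist":0},
  {"dp":[-0.69,0.775,0],"twist":0},
  {"dp":[-0.69,0.775,0],"twist":0},
  {"dp":[-0.69,0.775,0],"twist":0},
  {"dp":[0,0,0],"twist":0},
  {"dp":[0,0,0],"twist":0},
])

```text
time_s: 13.3
ee_pos: [0.4696, -0.2965, 0.1937]
eef_rot: [-3.141, 0.0, 0.702]
force: [-0.6, 0.4, -0.6]
grip_width: 0.0005
grip_force: 0.0
```

```bash
python3 -c "
from h import *
to(.4695,-.2963,.07)"
```

```text
t 13.3 p [ 0.4696 -0.2965  0.1937] yaw [-1.7994e+02  1.0000e-02  4.0230e+01] F [-0.6  0.4 -0.6] w 0.0005 hub r,th 0.341 -98.19
units to target (tool xyz) [ 0.   -0.    3.09]
```

Emit:
step_arm([
  {"dp":[0,0,0.7],"twist":0},
  {"dp":[0,0,0.7],"twist":0},
  {"dp":[0,0,0.7],"twist":0},
  {"dp":[0,0,0.6],"twist":0},
  {"dp":[0,0,0.4],"twist":0},
  {"dp":[0,0,0.2],"twist":0},
  {"dp":[0,0,0.2],"twist":0},
  {"dp":[0,0,0],"twist":0},
])

```text
time_s: 14.1
ee_pos: [0.4699, -0.2957, 0.0539]
eef_rot: [-3.141, 0.0, 0.704]
force: [0.1, 0.5, 0.1]
grip_width: 0.0002
grip_force: 0.0
```

```bash
python3 -c "
from h import *
to(.4695,-.2963,.0445)"
```

```text
t 14.1 p [ 0.4699 -0.2957  0.0539] yaw [-1.7997e+02  1.0000e-02  4.0340e+01] F [0.1 0.5 0.1] w 0.0002 hub r,th 0.3401 -98.16
units to target (tool xyz) [-0.02  0.    0.24]
```

Emit:
step_arm([
  {"dp":[0,0,0.06],"twist":0},
  {"dp":[0,0,0.06],"twist":0},
  {"dp":[0,0,0.06],"twist":0},
  {"dp":[0,0,0.05],"twist":0},
  {"dp":[0,0,0],"twist":0},
  {"dp":[0,0,0],"twist":0},
  {"dp":[0,0,0],"twist":0},
])

```text
time_s: 14.8
ee_pos: [0.4702, -0.2964, 0.0454]
eef_rot: [3.141, -0.0, 0.704]
force: [2.1, -0.5, 3.5]
grip_width: 0.0005
grip_force: 2.1
```

Emit:
step_arm([
  {"dp":[0,0,0.04],"twist":0},
  {"dp":[0,0,0.03],"twist":0},
  {"dp":[0,0,0],"twist":0},
  {"dp":[0,0,0],"twist":0},
  {"dp":[0,0,0],"twist":0},
])

```text
time_s: 15.3
ee_pos: [0.4704, -0.2965, 0.0439]
eef_rot: [3.14, -0.0, 0.704]
force: [-3.4, 4.9, 21.7]
grip_width: 0.0002
grip_force: 11.3
```

The force rose to 22 N, so the button is on its stop. Lift away.

Emit:
step_arm([
  {"dp":[0,0,-0.2],"twist":0},
  {"dp":[0,0,-0.6],"twist":0},
  {"dp":[0,0,-0.8],"twist":0},
  {"dp":[0,0,-0.8],"twist":0},
  {"dp":[0,0,-0.8],"twist":0},
  {"dp":[0,0,-0.6],"twist":0},
  {"dp":[0,0,0],"twist":0},
  {"dp":[0,0,0],"twist":0},
])

```text
time_s: 16.1
ee_pos: [0.4695, -0.2961, 0.1934]
eef_rot: [-3.141, 0.0, 0.704]
force: [0.3, 0.0, -0.4]
grip_width: 0.0005
grip_force: 0.0
```

Run:
```python
from h import *
st(); tube(); tube(); scan()
im=cv2.imread("pics/scene_last.png"); cv2.imwrite("pics/c6.png",im)
```

```text
t 16.1 p [ 0.4695 -0.2961  0.1934] yaw [-1.7994e+02  3.0000e-02  4.0310e+01] F [ 0.3  0.  -0.4] w 0.0005 hub r,th 0.3406 -98.22
scene tube top [0.6183 0.1254 0.0984] 58 r,th 0.1309 40.15
  arms mod90 40.8 400
top tube top [0.6155 0.126  0.0992] 49 r,th 0.1292 41.16
  arms mod90 41.07 549
scene tube top [0.6185 0.1254 0.0988] 57 r,th 0.1311 40.06
  arms mod90 40.7 403
top tube top [0.6153 0.1259 0.0993] 50 r,th 0.129 41.17
  arms mod90 41.04 544
scene ((0.6693822741508484, 0.17115452885627747), (0.06113676354289055, 0.07963285595178604), 41.84853744506836) 755 40.73
top ((0.6675130128860474, 0.17287059128284454), (0.06011181324720383, 0.07922886312007904), 41.71476364135742) 716 41.45
```

View pics/c6.png

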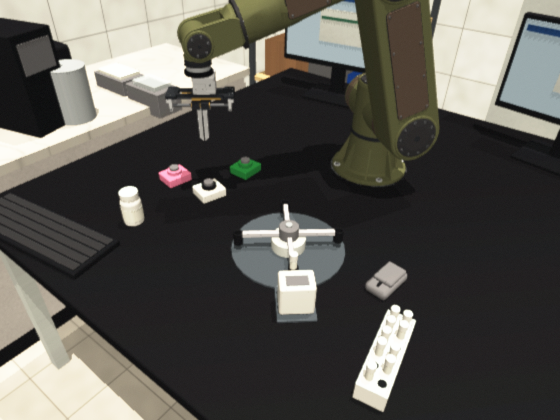

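The tube (293,260) stands in front of the scanner (297,290). The bystanders haven't moved and the arm is clear, so I'm handing in.

```bash
python3 -c "
from station import ctrl
print(ctrl.hand_in())"
```

```text
the job is handed in; nothing more can be done
None
```

I turned the carousel about 73° clockwise by one bare arm; the tube stands within about 0.5° of the scanner window's bearing. I then pressed the white box's button onto its stop, lifted the arm clear of everything, and handed the job in at about 16 s; the hand-in returned no verdict.

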